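# Roll the brass forming tube into the V-rest

## Robot

A 7-joint arm with a two-finger parallel gripper is mounted at the origin on the work surface. World frame = base frame: x ahead of the robot, y to its left, z up, the work surface at z = 0. Lengths are in m, angles in rad, forces in N, time in s.
With the tool pointing down it reaches from about 0.425 to 0.925 m from the base axis. Payload 6.8 kg.
Tool frame: the origin (TCP) lies on the centre line of the jaws, within the pads' length; the fingertips stand 17 mm ahead of it and the grasp point (between the pads) lies 2 mm behind it; z points along the fingers, x is the direction in which the jaws open and shut, and the axes are right-handed (so a half turn about z gives the same grasp; the last joint's range is limited). The gripper opens to 85 mm and grips with 20 to 120 N. Pads are 22 mm wide; open, the fingers measure 114 mm over their backs; the gripper's body (76 mm by 85 mm) begins 54 mm behind the grasp point. The pads swing forward as they close: fully open they stand 13 mm farther back than shut.
Start: joints at [-0.108, 0.477, 0.022, 1.555, -0.011, 1.109, -0.083], TCP at [0.675, 0, 0.248] pointing down, gripper open.
Joint ranges: [-2.96, 2.96], [-0.34, 2.1], [-1.41, 1.46], [0.24, 2.44], [-1.37, 4.51], [0.17, 1.92], [-2.96, 2.96]. Speed limits (rad/s): [2.39, 2.39, 3.14, 3.14, 3.14, 3.14, 3.14].

## Interface

Orientations are given as a unit quaternion [w, x, y, z].
In Python, from station import status, read_camera, camera_model, bot gives the robot as it stands.
- The arm moves only by the tool arm_command, never from a script. Its argument "series" is a list of rows, each a list of 3 entries, a list of its own where there are three numbers: the finger opening in mm, from 0 to 85.4, then the shift along the tool's x, y, z in mm, then the turn about the tool's z in rad. In form: [[gripper, [dx, dy, dz], roll], ...]. A call has 1 to 8 rows; each row is the pose to reach, as a shift and turn from the pose commanded when the call began, along the tool's axes at that moment; what a row does not reach only later rows make up. A row lasts 1/8 s, in which the tool goes at most 62.5 mm and 10.7 degrees, less where a joint would pass 70% of its speed; a pose out of reach is approached as far as the arm can. A call with a gripper value outside its range is refused whole. The fingers move at their own pace and stop on an object; "squeeze" is the grip in N (left out, the last holds). Time passes only in rows, so rows that repeat a pose let the fingers close. It gives the time, the measured TCP pose, the force and the opening at its end, in the units of the state.
- status.get_obs(): the state, without advancing time (a new reading comes with each control period).
- read_camera(name): name is "scene" or "side" or "wrist"; returns the picture (480x640x3 uint8, blue, green, red); there is no depth.
- camera_model(name): a dict with "fov_y" (degrees; the focal length in pixels is half the picture's height over the tangent of half this angle, whatever the lens; pixels are square), "cx", "cy" (the principal point, pixels), "k1" (the pictures are not rectified: a ray, as slopes to the right and down, at radius r is drawn at 1 + k1 r^2 times it, then the intrinsics apply), "R" (3x3) and "t" (3): a world point X has camera coordinates R X + t. Camera axes: x right, y down, z forward; pixel columns grow to the right and rows downward; lengths in m; the calibration is good to about 2 mm. A picture is of the moment at which its call begins: read the wrist's pose just before it. camera_model takes no time and is no camera call; for the wrist camera it gives the pose at the moment of the call.
- bot.hand_in(): hands the job in, once; it reports no verdict.
The state is a dict: "t": time; "q": joint angles; "joint_vel": joint speeds; "joint_torque": joint torques, N m; "eef_pos": TCP position; "tool_rot": TCP orientation; "contact_force": force on the tool from outside, world axes, zero at the start; "torque": the same for the moment, N m; "gripper_width": opening from 0.0 (shut) to 1.0 (fully open).
Only numpy, scipy, OpenCV 4.12 (cv2) and the standard library are available. Lean on these libraries where they do the work, as an engineer would, in place of code of your own. Each camera call takes 0.05 s, during which the arm holds its last target.

## Task

Get the brass tube ready for bending lead round it: with the fingers against its side, roll it along the bench, up the ramp and over the crest so that it drops into the V of the V-rest. Then push it endways along the groove until its end is up against the red stop, and leave it lying there. Only push it: never lift or carry the tube, and leave everything else on the bench where it is.

Things in the scene. Friction and masses are not known exactly. Their poses are not given: they have to be found in the camera images.
- bar: brass forming tube, loose: a round bar 40 mm in diameter, 120 mm long, flat ends, 0.3 to 0.56 kg, lying on the bench; origin at its centre (20 mm above the bench at the start). Its x axis runs along the bar, at the start within 12 degrees of the V-rest's x axis; y and z turn as it rolls. Polished and slippery (friction about 0.3), it rolls freely
- v_rest: V-rest fixed to the bench, 180 mm long along its x axis: a steel V groove along x with an aluminium ramp on its +y side and a red stop across its +x end; the -x end is open. Origin at bench height under the bottom of the V, at half length; z up. The bar starts on the bench on the +y side. The V's bottom is 2 mm high; its far face rises at 45 degrees to y = -43 mm, 45 mm high
- crest (a point): middle of the crest between ramp and V, at y = +18 mm, z = 12.5 mm in the V-rest's frame. The ramp, 180 mm long like the V, starts at bench level at y = +65 mm and rises at 15 degrees to the crest; from there the V's near face falls at 30 degrees to the bottom at y = 0. The bar's centre is 32.5 mm high on the crest and drops 5.5 mm into the V
- stop (a point): middle of the face of the red stop plate that looks along the groove (at x = +78 mm in the V-rest's frame, 25 mm high). The plate is 12 mm thick, 50 mm high, and spans y = -60 to +25 mm
- seat (a point): point on the V-rest where the centre of the bar is when the bar lies in the V with its end against the stop: at x = +18, y = +3.3, z = +27 mm in the V-rest's frame
- bottle: bystander: closed white plastic bottle with a red cap, 72 mm across, 190 mm tall; origin at the centre of its underside
- jar: bystander: empty open glass jar, 80 mm across, 75 mm tall; origin at the centre of its underside
- hammer: bystander: hammer with a wooden handle lying flat; origin at its underside
- tape: bystander: green roll of tape lying flat, 84 mm across, 24 mm tall; origin at the centre of its underside
- wedge: bystander: dark wooden block 70 x 35 x 20 mm lying flat; origin at the centre of its underside
- tin: bystander: closed tin, 74 mm across, 85 mm tall; origin at the centre of its underside
- cork_block: bystander: cork sanding block 90 x 60 x 30 mm; origin at the centre of its underside
Things that resemble listed ones, but are neither listed nor needed, are in the scene too. Leave any pink or white look-alike of the bar alone.

How it is judged:
By the outcome, as a careful person would: the job done as asked, in the order asked, and still so for the second after the job is handed in, with the robot touching nothing.
It also fails if it takes over 54 s, if anything falls off the work surface, if the arm or the gripper's body presses on something with over 40 N, if the wrist force passes 120 N, or if a joint passes its speed limit or range.

## Working session

There is one attempt and no reset: what is moved stays moved. The work goes in short steps, Python scripts to look and compute and a tool call to move; the robot and the scene stay as the last step left them, time stands still between calls to the robot, and variables do not carry over. Pictures are saved under pics/ and viewed, and the job is handed in when it is done.

Besides the shell and the picture viewer there is one more tool, called by a JSON object that holds its "method" and its "body". arm_command: Moves the arm, as the interface text tells. Its arguments: {"type":"object","properties":{"series":{"type":"array"},"squeeze":{"type":"number"}},"required":["series"]}

```bash
mkdir -p pics; ls; python3 - <<'E'
from station import status, read_camera, camera_model, bot
import cv2
for n in ["scene","side","wrist"]:
    cv2.imwrite(f"pics/{n}0.png",read_camera(n)); print(n,camera_model(n))
print(status.get_obs())
E
```

```text
pics
scene {'fov_y': 45.83043421394942, 'cx': 326.2978119162514, 'cy': 242.6461674473095, 'k1': -0.06525207720583857, 'R': array([[-0.62988595,  0.7766816 , -0.0030627 ],
       [ 0.59171314,  0.47731542, -0.64965032],
       [-0.50310958, -0.41101785, -0.76022699]]), 't': array([ 0.3284629 , -0.28577507,  1.92169892])}
side {'fov_y': 49.06650659455096, 'cx': 317.24282932171127, 'cy': 237.26581493075707, 'k1': 0.031851781544854976, 'R': array([[-0.8884681 , -0.45865171, -0.01621834],
       [-0.20888686,  0.43560188, -0.87556683],
       [ 0.40864497, -0.77452541, -0.48282469]]), 't': array([0.49512272, 0.18169297, 1.01315081])}
wrist {'fov_y': 59.30666208717335, 'cx': 322.95199304007525, 'cy': 239.89815449276722, 'k1': 0.0315409313712675, 'R': array([[ 9.99998940e-01,  1.16880178e-03, -8.68204568e-04],
       [ 1.36111120e-03, -9.62178147e-01,  2.72417623e-01],
       [-5.16965259e-04, -2.72418516e-01, -9.62178718e-01]]), 't': array([-0.67430314, -0.03634959,  0.37840278])}
{'t': 0.15, 'q': array([-0.10809815,  0.47763966,  0.02233329,  1.55621722, -0.01151776,
        1.10929652, -0.08307409]), 'joint_vel': array([ 0.00034928, -0.00270445,  0.00069432, -0.00316399,  0.00146521,
       -0.00014946, -0.00161533]), 'joint_torque': array([ 1.55385478e-03, -5.96924365e+01,  1.60940632e+00, -2.81490952e+01,
        1.26662746e-02,  6.56643446e-03,  5.58682734e-05]), 'eef_pos': array([6.74566390e-01, 7.47055245e-06, 2.47532041e-01]), 'tool_rot': array([ 3.96005943e-05,  9.99999743e-01,  2.29393801e-05, -7.15499157e-04]), 'contact_force': array([-0.57820977,  0.01876019, -1.09027908]), 'torque': array([0.0610148 , 0.00499201, 0.0024576 ]), 'gripper_width': 1.0011859800127474}
```

View pics/scene0.png

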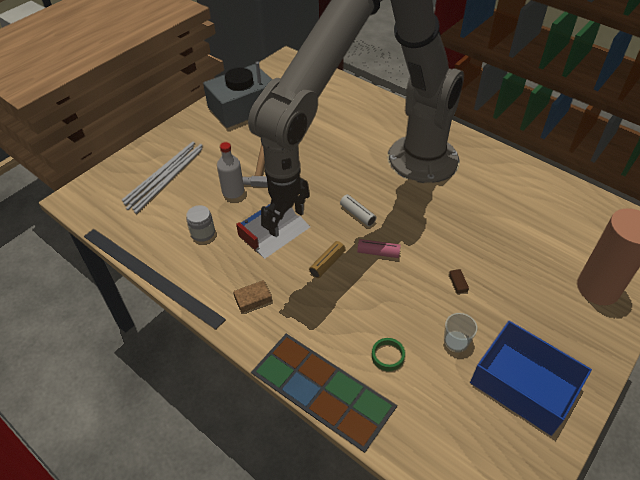

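View pics/side0.png

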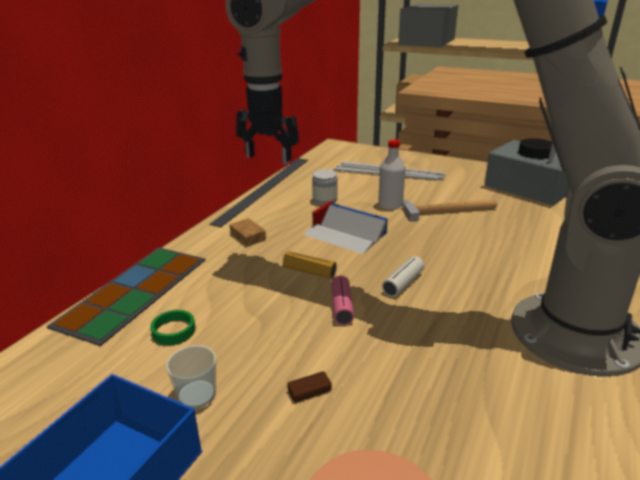

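View pics/wrist0.png

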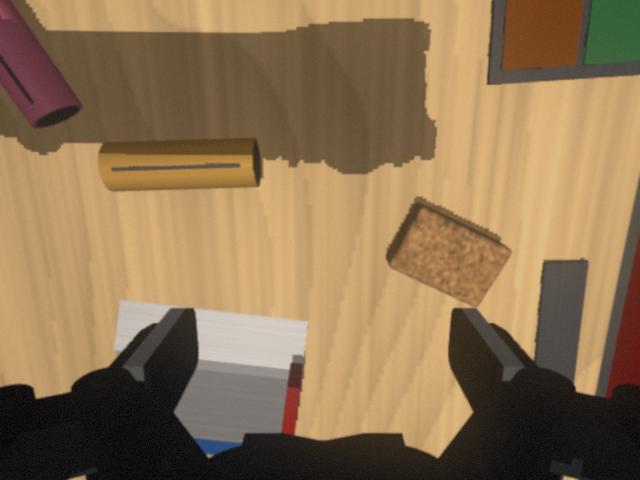

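```bash
cat > h.py <<'E'
import numpy as np, cv2
from station import camera_model
def K(m):
    f=240/np.tan(np.radians(m['fov_y']/2)); return np.array([[f,0,m['cx']],[0,f,m['cy']],[0,0,1]])
def ray(m,uv):
    n=cv2.undistortPoints(np.array([[uv]],float),K(m),np.array([m['k1'],0,0,0,0]))[0,0]
    return m['R'].T@np.array([n[0],n[1],1]), -m['R'].T@m['t']
def atz(m,uv,z):
    d,c=ray(m,uv); return c+d*(z-c[2])/d[2]
def proj(m,X):
    return cv2.projectPoints(np.array(X,float).reshape(-1,1,3),cv2.Rodrigues(m['R'])[0],m['t'],K(m),np.array([m['k1'],0,0,0,0]))[0][:,0]
E
python3 - <<'E'
import cv2
a=cv2.imread('pics/wrist0.png')
cv2.imwrite('pics/w0a.png',cv2.resize(a[270:470,90:350],None,fx=3,fy=3,interpolation=cv2.INTER_CUBIC)[:600])
cv2.imwrite('pics/w0b.png',cv2.resize(a[100:220,80:280],None,fx=4,fy=4,interpolation=cv2.INTER_CUBIC))
s=cv2.imread('pics/side0.png')
cv2.imwrite('pics/s0.png',cv2.resize(s[190:320,270:430],None,fx=4.5,fy=4.5,interpolation=cv2.INTER_CUBIC))
E
```

```text
(no output)
```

View pics/w0a.png

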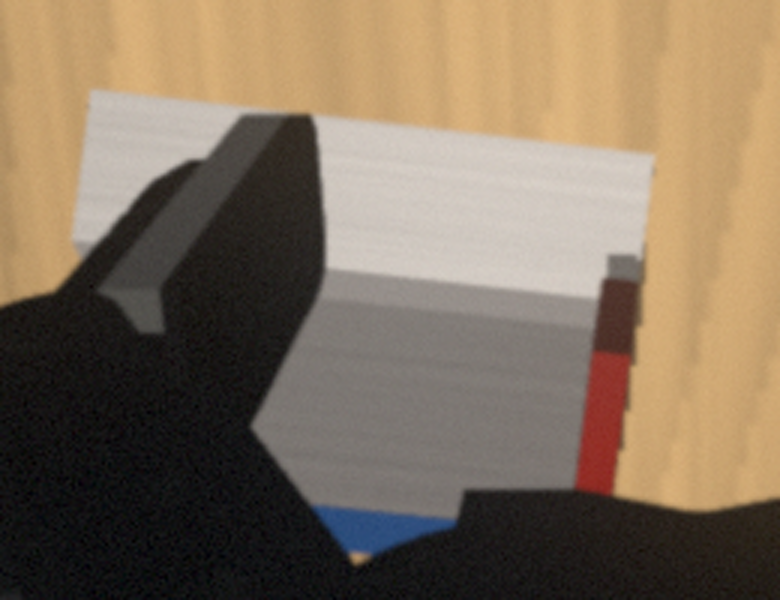

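View pics/w0b.png

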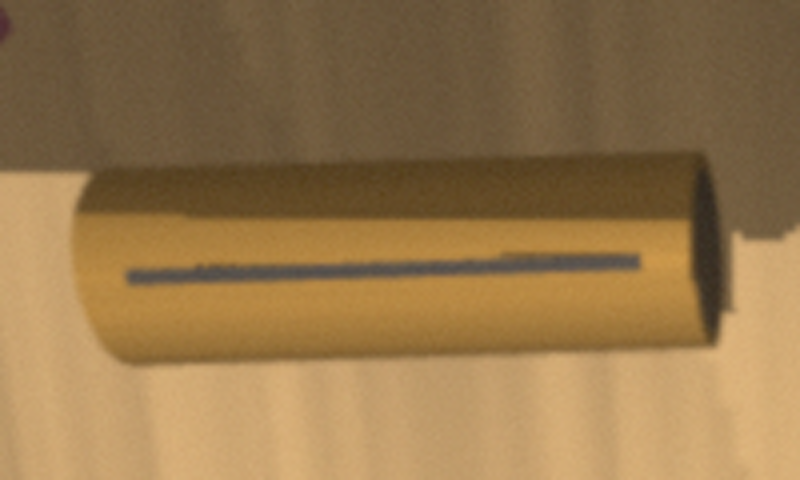

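View pics/s0.png

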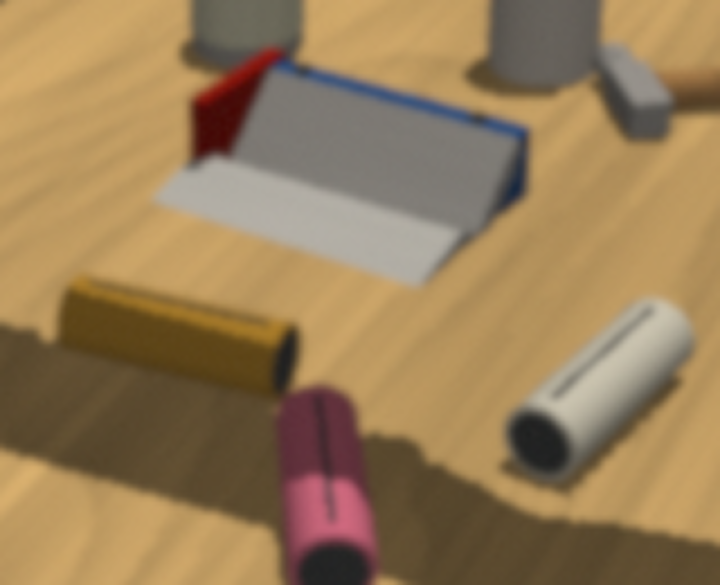

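```bash
cat >> h.py <<'E'
from scipy.optimize import least_squares
def cyl(x,y,yaw,z=.02,r=.02,L=.12):
    a=np.linspace(0,2*np.pi,48,endpoint=False)
    u=np.array([np.cos(yaw),np.sin(yaw),0]);v=np.array([-u[1],u[0],0]);w=np.array([0,0,1.])
    P=[np.array([x,y,z])+s*L/2*u+r*(np.cos(t)*v+np.sin(t)*w) for s in(-1,1) for t in a]
    return np.array(P)
D=np.array([[np.cos(t),np.sin(t)] for t in np.linspace(0,2*np.pi,24,endpoint=False)])
def sup(p): return (D@np.asarray(p,float).T).max(1)
E
python3 - <<'E'
from h import *
m=camera_model('wrist')
A=atz(m,(120,300.3),0);B=atz(m,(308,321.7),0)
print('ramp',A,B,np.linalg.norm(A-B))
for p in [(114.3,351),(198.3,359.3),(291,369.3)]: print('crest',atz(m,p,.0125))
s=camera_model('side')
# side: ramp corners
for uv in [(270+155/4.5,190+200/4.5),(270+418/4.5,190+285/4.5)]: print('side ramp',atz(s,uv,0))
c=np.array([(256.3,138),(259,186.7),(102.5,142.5),(112.5,191)])
R=[]
def segfit(name,im,roi):
    m=camera_model(name);x0,y0,x1,y1=roi
    h=cv2.cvtColor(im[y0:y1,x0:x1],cv2.COLOR_BGR2HSV)
    mk=cv2.inRange(h,(14,140,30),(26,255,255))
    n,l,st,_=cv2.connectedComponentsWithStats(mk);k=1+st[1:,4].argmax()
    ys,xs=np.nonzero(l==k);print(name,st[k])
    t=sup(np.c_[xs+x0,ys+y0])
    f=lambda q:(sup(proj(m,cyl(*q)))-t)
    r=least_squares(f,[.6,.2,0],loss='soft_l1',x_scale=[.01,.01,.1]);print(name,r.x,np.degrees(r.x[2]),np.round(r.fun,1))
segfit('wrist',cv2.imread('pics/wrist0.png'),(90,125,275,205))
segfit('side',cv2.imread('pics/side0.png'),(270,240,345,285))
segfit('scene',cv2.imread('pics/scene0.png'),(300,235,350,282))
E
```

```text
ramp [ 0.48117216 -0.09687131  0.        ] [ 0.6598971  -0.11955651  0.        ] 0.18015887826181567
crest [ 0.47585159 -0.14348944  0.0125    ]
crest [ 0.55455926 -0.15285329  0.0125    ]
crest [ 0.6434745  -0.16394434  0.0125    ]
side ramp [ 0.65646137 -0.11923214  0.        ]
side ramp [ 0.48145896 -0.09615806  0.        ]
wrist [   8   13  160   53 6820]
wrist [0.55906981 0.03336514 0.03450819] 1.9771737060294068 [3.1 1.7 1.6 1.7 1.7 1.8 1.1 0.9 1.  1.2 1.  0.7 1.1 1.2 1.7 1.  0.7 0.8
 0.6 1.  1.2 0.9 0.7 0.6]
side [ 13  10  53  29 891]
side [0.5624379  0.03294875 0.01373877] 0.7871737838486369 [ 0.9  2.2  0.8  0.3  0.2  0.3  0.5 -0.7 -0.2  0.1  0.3  0.7  1.5  0.9
  0.6  0.6  0.6  0.4  0.2 -0.3  0.1  0.3  0.2  0.4]
scene [ 10   6  35  37 428]
scene [0.55520964 0.03167753 0.06228504] 3.5686697074350295 [1.1 0.8 0.5 0.9 0.6 0.5 0.5 0.8 1.4 2.8 2.1 1.3 0.8 0.4 0.2 1.4 1.2 1.1
 1.1 1.1 1.2 1.  1.3 1.5]
```

```bash
python3 - <<'E'
from h import *
s=camera_model('side');m=camera_model('wrist')
for uv in [(250,157),(288,161)]:
    d,c=ray(s,uv); t=-c[1]/d[1]; print('tip',c+d*t)
for uv in [(80,105),(38,125)]: print('pink end',atz(m,uv,.02),atz(m,uv,0))
for X in [(.6,.033,.02)]: pass
O=np.array([.5624,-.1727]);a=np.radians(-7.15);ex=np.array([np.cos(a),np.sin(a)]);ey=np.array([-ex[1],ex[0]])
print((np.array([.559,.0333])-O)@ex,(np.array([.559,.0333])-O)@ey)
E
```

```text
tip [0.7242233  0.         0.24230736]
tip [0.62456452 0.         0.24859266]
pink end [0.48238973 0.07927119 0.02      ] [0.47151517 0.07985827 0.        ]
pink end [0.44705208 0.0637267  0.02      ] [0.43417769 0.06343408 0.        ]
-0.029013845495686728 0.20397489249795528
```

{"method": "arm_command", "body": {"series": [[50,[-58,-40,40],0.06],[50,[-116,-82,90],0.06],[50,[-116,-82,140],-0.03],[50,[-116,-82,140],-0.03],[50,[-116,-82,140],-0.03],[50,[-116,-82,140],-0.03]]}}

```text
t: 0.9
eef_pos: [0.5603, 0.0817, 0.1093]
tool_rot: [-0.0, 1.0, 0.015, 0.001]
contact_force: [0.9, -0.4, 0.1]
gripper_width: 0.584
```

```bash
python3 - <<'E'
from h import *
from station import read_camera,status
o=status.get_obs();print(o['eef_pos'],o['tool_rot'])
s=read_camera('side');w=read_camera('wrist')
cv2.imwrite('pics/s1.png',cv2.resize(s[170:350,200:440],None,fx=3.3,fy=3.3,interpolation=cv2.INTER_CUBIC))
cv2.imwrite('pics/w1.png',w)
E
```

```text
[0.56034686 0.08167509 0.10931591] [-6.29474262e-05  9.99893458e-01  1.45617982e-02  1.01158424e-03]
```

View pics/s1.png

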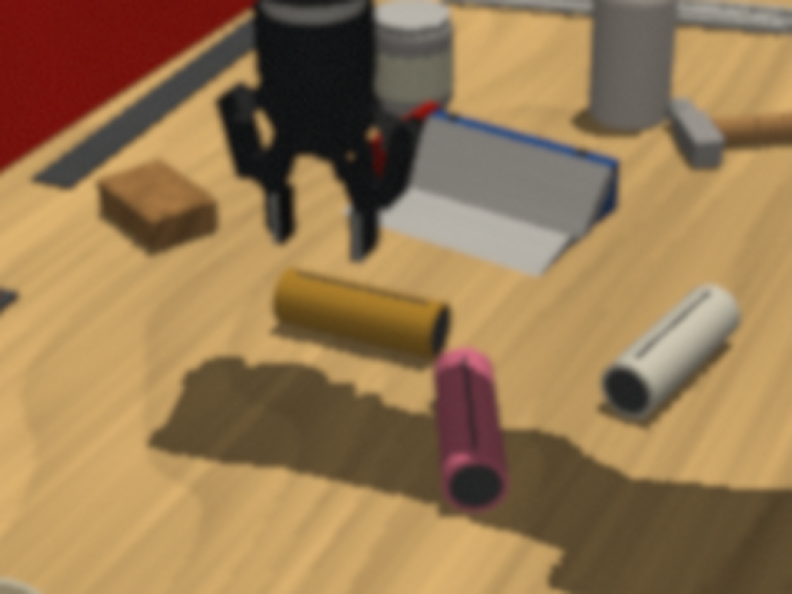

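View pics/w1.png

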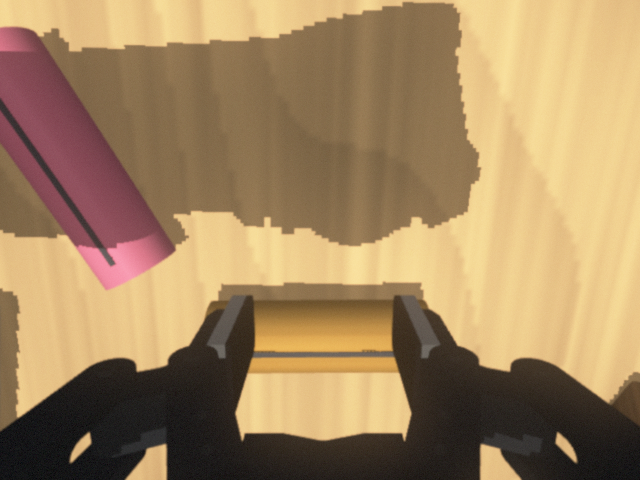

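```bash
python3 - <<'E'
from h import *
s=camera_model('side')
for uv in [(284.8,243),(309,248.3)]:
    d,c=ray(s,uv); t=(.082-c[1])/d[1]; print('tip',c+d*t)
E
```

```text
tip [0.59291565 0.082      0.09256951]
tip [0.53302071 0.082      0.0942569 ]
```

{"method": "arm_command", "body": {"series": [[50,[0,-6,35],0],[50,[0,-6,65],0],[50,[0,-6,80],0],[50,[0,-6,83],0]]}}

```text
t: 1.5
eef_pos: [0.5591, 0.0877, 0.0251]
tool_rot: [0.0, 1.0, 0.015, -0.0]
contact_force: [-0.1, 0.8, 1.0]
gripper_width: 0.588
```

{"method": "arm_command", "body": {"series": [[50,[0,10,-2],0],[50,[0,17,-3],0],[50,[0,22,-4],0],[50,[0,26,-5],0],[50,[0,30,-5],0],[50,[0,34,-5],0],[50,[0,39,-5],0],[50,[0,44,-5],0]]}}

```text
t: 2.5
eef_pos: [0.5601, 0.0437, 0.0302]
tool_rot: [0.0, 1.0, 0.015, -0.0]
contact_force: [0.8, 0.4, -0.3]
gripper_width: 0.583
```

```bash
python3 - <<'E'
from h import *
from station import read_camera,status
o=status.get_obs();print(o['eef_pos'],o['tool_rot'],o['contact_force'])
s=read_camera('side')
cv2.imwrite('pics/s2.png',cv2.resize(s[170:350,200:440],None,fx=3.3,fy=3.3,interpolation=cv2.INTER_CUBIC))
E
```

```text
[0.5601034  0.04370041 0.03022998] [ 3.50269828e-05  9.99886613e-01  1.50583613e-02 -7.71279582e-05] [ 0.84878257  0.3991386  -0.25569567]
```

View pics/s2.png

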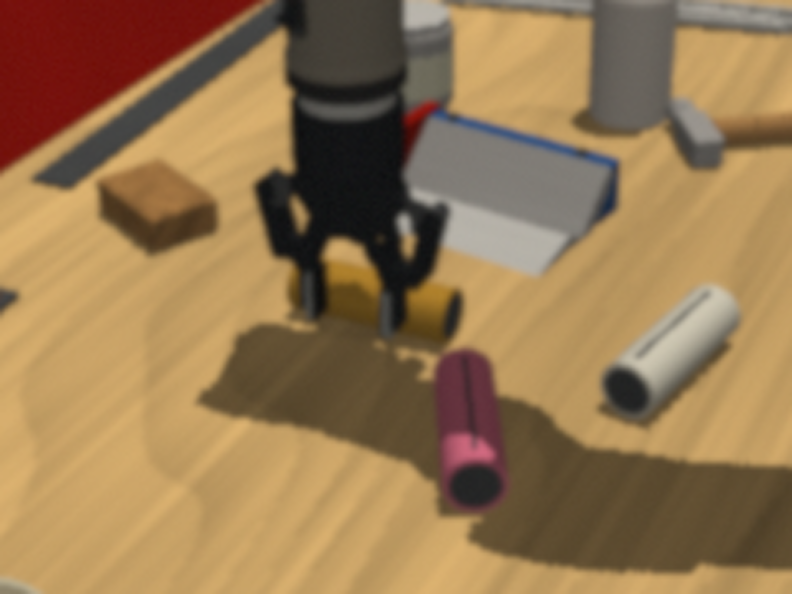

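The side view shows both fingers behind the brass tube (about x 310 and 390 in the crop), which has begun rolling toward the ramp.

{"method": "arm_command", "body": {"series": [[50,[0,5,0],0],[50,[0,10,0],0.02],[50,[0,15,0],0.04],[50,[0,20,0],0.06],[50,[0,25,0],0.08],[50,[-1,30,0],0.1],[50,[-1,35,0],0.12],[50,[-2,40,0],0.14]]}}

```text
t: 3.55
eef_pos: [0.5594, 0.0036, 0.0303]
tool_rot: [-0.0, 0.998, -0.056, 0.0]
contact_force: [-0.4, 0.8, 0.5]
gripper_width: 0.584
```

```bash
python3 - <<'E'
from h import *
from station import read_camera,status
o=status.get_obs();print(o['eef_pos'],o['tool_rot'],o['contact_force'])
s=read_camera('side')
cv2.imwrite('pics/s3.png',cv2.resize(s[170:350,200:440],None,fx=3.3,fy=3.3,interpolation=cv2.INTER_CUBIC))
s=read_camera('scene')
cv2.imwrite('pics/c3.png',cv2.resize(s[170:320,220:420],None,fx=4,fy=4,interpolation=cv2.INTER_CUBIC))
E
```

```text
[0.55939657 0.00362813 0.03032968] [-6.76407107e-06  9.98448800e-01 -5.56775298e-02  7.38690149e-05] [-0.40879062  0.84961017  0.53786158]
```

View pics/s3.png

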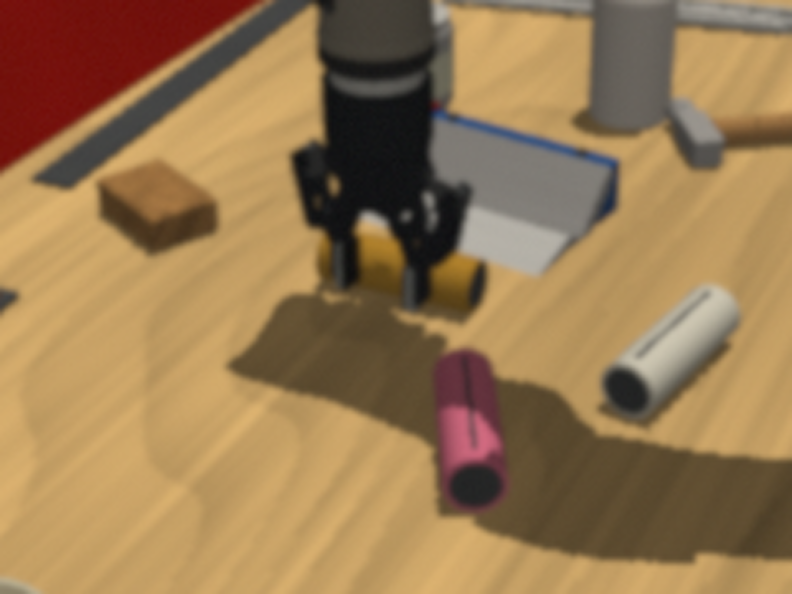

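View pics/c3.png

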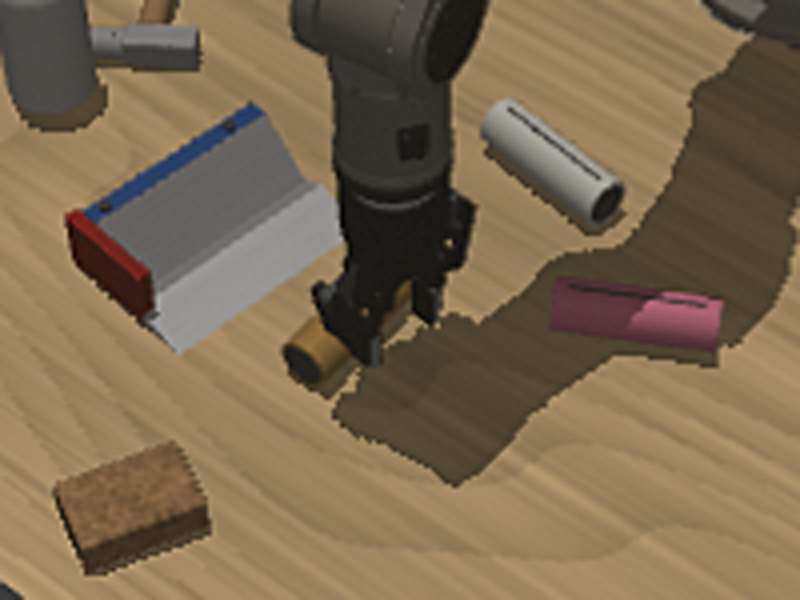

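```bash
python3 - <<'E'
from h import *
O=np.array([.5624,-.1727]);a=np.radians(-7.15);ex=np.array([np.cos(a),np.sin(a)]);ey=np.array([-ex[1],ex[0]])
for c,uv in [('scene',(296,261)),('side',(345.5,255.8))]:
    p=atz(camera_model(c),uv,.02)[:2];print(p,(p-O)@ex,(p-O)@ey)
p=np.array([.5594,.0036]);print((p-O)@ex,(p-O)@ey)
E
```

```text
[ 0.61846536 -0.0317951 ] 0.038091312587483654 0.14678749248128256
[ 0.50102152 -0.03660117] -0.07784105517796787 0.12740086450885743
-0.02492027416110422 0.17455563564587478
```

{"method": "arm_command", "body": {"series": [[50,[0,6,0],0.005],[50,[0,12,0],0.013],[50,[0,18,0],0.013],[50,[0,24,0],0.013],[50,[0,30,0],0.013],[50,[0,36,0],0.013],[50,[0,42,0],0.013],[50,[0,48,0],0.013]]}}

```text
t: 4.65
eef_pos: [0.5541, -0.0441, 0.0303]
tool_rot: [-0.0, 0.998, -0.061, 0.0]
contact_force: [0.3, 0.2, 0.2]
gripper_width: 0.583
```

```bash
cat > look.py <<'E'
import sys
from h import *
from station import read_camera,status
k=sys.argv[1]
O=np.array([.5624,-.1727]);a=np.radians(-7.15);ex=np.array([np.cos(a),np.sin(a)]);ey=np.array([-ex[1],ex[0]])
o=status.get_obs();p=o['eef_pos'][:2]
print(o['t'],o['eef_pos'],'V',(p-O)@ex,(p-O)@ey,'yaw',-2*np.degrees(np.arctan2(-o['tool_rot'][2],o['tool_rot'][1])),o['contact_force'])
a=cv2.resize(read_camera('side')[180:300,270:430],None,fx=3,fy=3,interpolation=cv2.INTER_CUBIC)
b=cv2.resize(read_camera('scene')[180:300,220:340],None,fx=3,fy=3,interpolation=cv2.INTER_CUBIC)[:360,:300]
cv2.imwrite(f'pics/l{k}.png',np.hstack([a,b]))
E
python3 look.py 4
```

```text
4.65 [ 0.55405715 -0.04411569  0.0303125 ] V -0.02428252653596352 0.12654599131223118 yaw -7.044997546550101 [0.27059644 0.16079035 0.22412321]
```

View pics/l4.png

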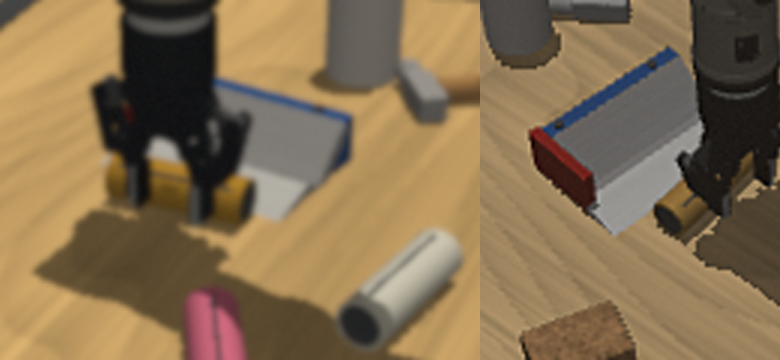

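```bash
python3 - <<'E'
from h import *
O=np.array([.5624,-.1727]);a=np.radians(-7.15);ex=np.array([np.cos(a),np.sin(a)]);ey=np.array([-ex[1],ex[0]])
for c,uv in [('scene',(282.8,252.3)),('side',(352.3,248.3))]:
    p=atz(camera_model(c),uv,.02)[:2];print(p,(p-O)@ex,(p-O)@ey)
E
```

```text
[ 0.61814925 -0.08229942] 0.04406380357148101 0.09663656708887725
[ 0.50093047 -0.0756757 ] -0.07306788834908477 0.08861885849125091
```

{"method": "arm_command", "body": {"series": [[50,[0,5,0],0],[50,[0,10,0],0],[50,[0,15,0],0],[50,[0,20,0],0],[50,[0,25,0],0],[50,[0,30,0],0],[50,[0,35,0],0],[50,[0,40,-2],0]]}}

```text
t: 5.75
eef_pos: [0.5494, -0.0828, 0.0324]
tool_rot: [-0.0, 0.998, -0.061, 0.0]
contact_force: [0.8, 4.6, 2.0]
gripper_width: 0.583
```

```bash
python3 look.py 5
```

```text
5.75 [ 0.54940367 -0.08282142  0.03243426] V -0.024082215586154053 0.08756203742989194 yaw -6.993782095753109 [0.84886795 4.60322331 1.98266355]
```

View pics/l5.png

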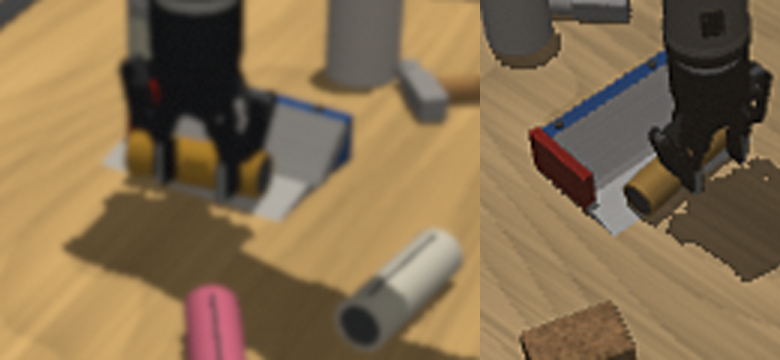

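The tube lies on the ramp (side crop, about (200,165)), parallel to it, with both fingers in contact.

{"method": "arm_command", "body": {"series": [[50,[0,4,0],0],[50,[0,8,-1],0],[50,[0,12,-2],0],[50,[0,16,-3],0],[50,[0,20,-3],0],[50,[0,24,-3],0],[50,[0,28,-3],0],[50,[0,32,-3],0]]}}

```text
t: 6.85
eef_pos: [0.5453, -0.115, 0.0354]
tool_rot: [-0.0, 0.998, -0.061, 0.0]
contact_force: [0.7, 3.6, 2.5]
gripper_width: 0.587
```

```bash
python3 look.py 6
```

```text
6.85 [ 0.54533594 -0.11499641  0.03538146] V -0.024113585952641934 0.05513095273402458 yaw -7.019420790994674 [0.68155067 3.60810316 2.45743555]
```

View pics/l6.png

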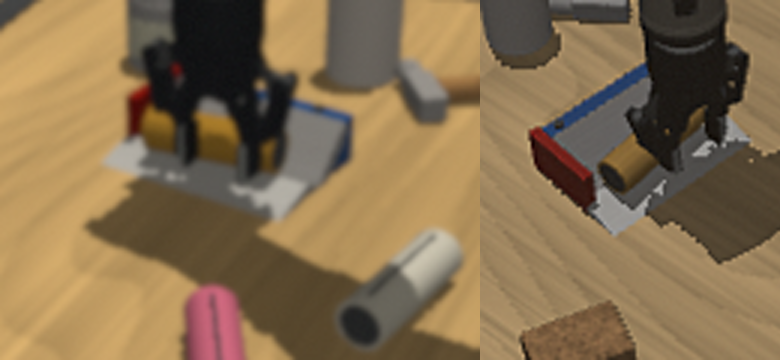

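{"method": "arm_command", "body": {"series": [[50,[0,2,0],0],[50,[0,4,0],0],[50,[0,6,0],0],[50,[0,7,0],0],[50,[0,8,0],0],[50,[0,9,0],0],[50,[0,9,0],0],[50,[0,9,0],0]]}}

```text
t: 7.95
eef_pos: [0.5441, -0.1241, 0.0353]
tool_rot: [-0.0, 0.998, -0.061, -0.0]
contact_force: [0.6, -0.2, 1.1]
gripper_width: 0.586
```

```bash
python3 look.py 7
```

```text
7.95 [ 0.54414817 -0.1240529   0.03530347] V -0.024164872843112323 0.04599704796738823 yaw -7.044837717967635 [ 0.60805104 -0.18619037  1.08849742]
```

View pics/l7.png

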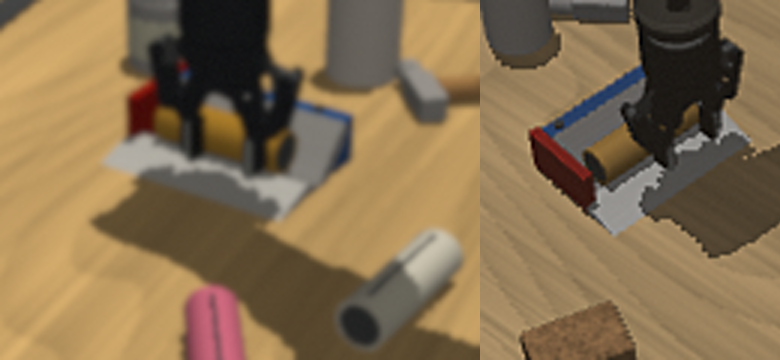

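The tube has dropped into the V (side crop, about (225,135)), with the wrist force back to zero. Now I retract, close the fingers and go to the open end.

{"method": "arm_command", "body": {"series": [[50,[0,-20,0],0],[50,[0,-30,-50],0],[20,[-30,-20,-85],0],[0,[-75,15,-85],0],[0,[-101,43,-85],0],[0,[-101,43,-85],0],[0,[-101,43,-85],0],[0,[-101,43,-85],0]]}}

```text
t: 9.05
eef_pos: [0.4399, -0.1531, 0.1203]
tool_rot: [-0.0, 0.998, -0.06, 0.0]
contact_force: [0.7, 0.0, -0.2]
gripper_width: -0.004
```

```bash
python3 look.py 8; python3 -c "
from h import *
from station import read_camera
cv2.imwrite('pics/w8.png',read_camera('wrist'))"
```

```text
9.05 [ 0.43986417 -0.15309387  0.1203227 ] V -0.1240232735782051 0.004201946439820771 yaw -6.916043631941189 [ 0.73924436  0.0288582  -0.23966727]
```

View pics/l8.png

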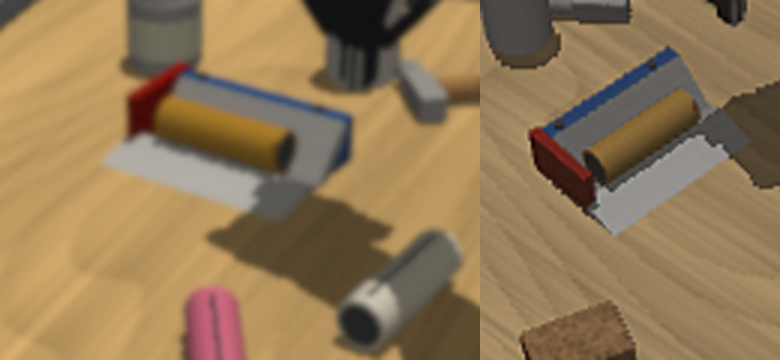

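View pics/w8.png

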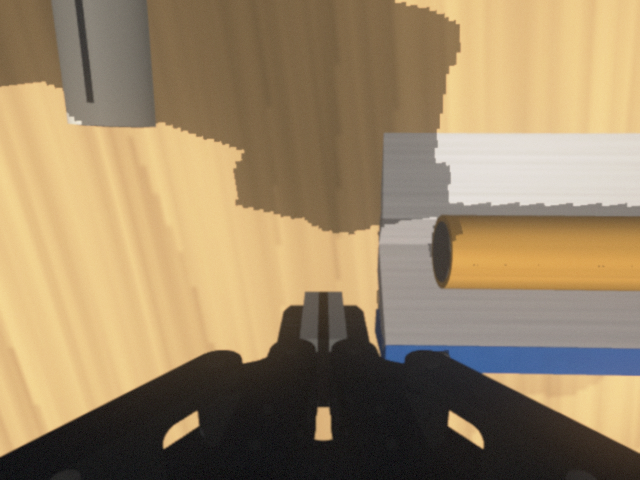

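```bash
python3 - <<'E'
from h import *
O=np.array([.5624,-.1727]);a=np.radians(-7.15);ex=np.array([np.cos(a),np.sin(a)]);ey=np.array([-ex[1],ex[0]])
m=camera_model('wrist')
for uv,z in [((440,250),.027),((382,135),0),((380,244),.0125)]:
    p=atz(m,uv,z)[:2];print(p,(p-O)@ex,(p-O)@ey)
for x in (.3,.302):pass
m=camera_model('side');uv=(270+287/3,180+150/3);p=atz(m,uv,.027)[:2];print((p-O)@ex,(p-O)@ey)
E
```

```text
[ 0.50246786 -0.16010587] -0.061033645754465814 0.005036599828035128
[ 0.47976641 -0.09722567] -0.09138510358335508 0.06460223173836942
[ 0.47202129 -0.15728757] -0.0915942452136079 0.004043378451280844
-0.05981039783278913 0.0014907864275165443
```

{"method": "arm_command", "body": {"series": [[0,[0,1,40],0.003],[0,[0,1,70],0.003],[0,[0,1,84],0.003],[0,[0,1,84],0.003],[0,[8,1,84],0.003],[0,[16,1,84],0.003],[0,[20,1,84],0.003],[0,[20,1,84],0.003]]}}

```text
t: 10.2
eef_pos: [0.459, -0.1579, 0.0366]
tool_rot: [0.0, 0.998, -0.063, 0.0]
contact_force: [-0.0, -0.7, -0.5]
gripper_width: 0.0
```

```bash
python3 look.py 9
```

```text
10.2 [ 0.45904518 -0.15789008  0.03663011] V -0.10439445038675625 0.0018304466487877313 yaw -7.212490088218313 [-0.02016264 -0.68216909 -0.47397814]
```

View pics/l9.png

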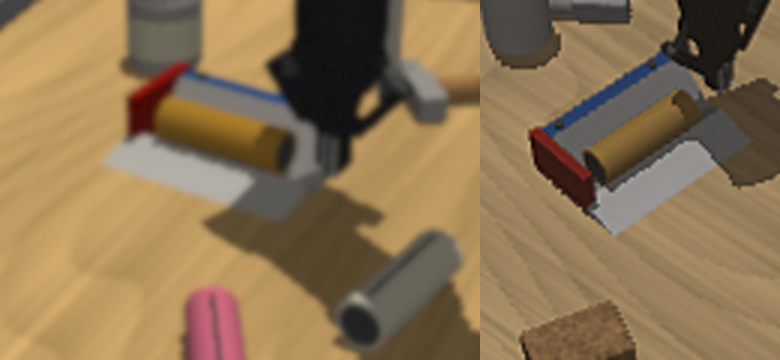

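{"method": "arm_command", "body": {"series": [[0,[5,-1.5,0],0],[0,[10,-1.5,0],0],[0,[15,-1.5,0],0],[0,[20,-1.5,0],0],[0,[24,-1.5,0],0],[0,[28,-1.5,0],0],[0,[30,-1.5,0],0],[0,[32,-1.5,0],0]]}}

```text
t: 11.3
eef_pos: [0.4893, -0.1603, 0.0361]
tool_rot: [-0.0, 0.998, -0.063, -0.001]
contact_force: [-4.2, 1.5, 2.2]
gripper_width: 0.003
```

```bash
python3 look.py 10
```

```text
11.3 [ 0.48932113 -0.16029512  0.03611248] V -0.07405458830046556 0.0032124833203198296 yaw -7.231552986828054 [-4.20812273  1.47426146  2.15963134]
```

View pics/l10.png

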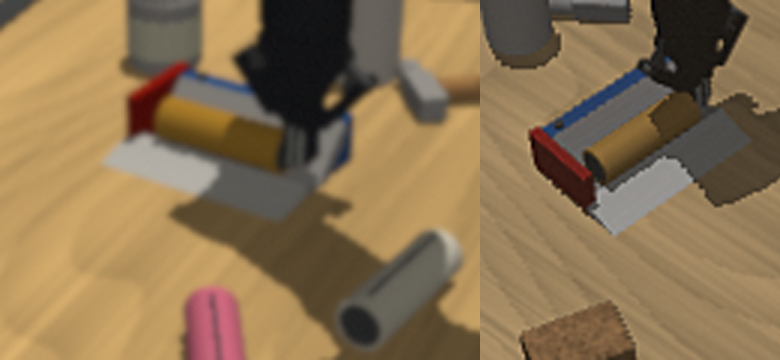

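Fingers now touch the tube's end (about 4 N). I keep pushing slowly.

{"method": "arm_command", "body": {"series": [[0,[2,0,0],0],[0,[4,0,0],0],[0,[6,0,0],0],[0,[8,0,0],0],[0,[10,0,0],0],[0,[12,0,0],0],[0,[13,0,0],0],[0,[14,0,0],0]]}}

```text
t: 12.4
eef_pos: [0.5041, -0.1621, 0.0363]
tool_rot: [-0.0, 0.998, -0.063, -0.0]
contact_force: [-2.6, 1.6, 0.5]
gripper_width: 0.001
```

```bash
python3 look.py 11
```

```text
12.4 [ 0.50411992 -0.16210709  0.03627247] V -0.0591453467738297 0.0032565674709429584 yaw -7.221402154834194 [-2.6450347   1.57062834  0.49798728]
```

View pics/l11.png

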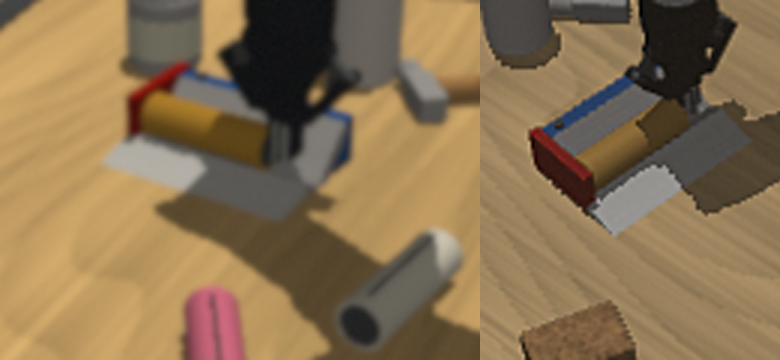

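Nearly there; small steps until the force rises.

{"method": "arm_command", "body": {"series": [[0,[0.7,0,0],0],[0,[1.4,0,0],0],[0,[2,0,0],0],[0,[2.5,0,0],0]]}}

```text
t: 13.0
eef_pos: [0.5067, -0.1625, 0.0363]
tool_rot: [0.0, 0.998, -0.063, -0.0]
contact_force: [-2.9, 0.7, -1.1]
gripper_width: 0.002
```

{"method": "arm_command", "body": {"series": [[0,[0.7,0,0],0],[0,[1.2,0,0],0],[0,[1.2,0,0],0]]}}

```text
t: 13.38
eef_pos: [0.5067, -0.1624, 0.0362]
tool_rot: [-0.0, 0.998, -0.063, -0.001]
contact_force: [-5.7, 0.5, 3.9]
gripper_width: -0.001
```

{"method": "arm_command", "body": {"series": [[0,[0.5,0,0],0],[0,[1,0,0],0],[0,[1,0,0],0]]}}

```text
t: 13.75
eef_pos: [0.5067, -0.1625, 0.036]
tool_rot: [-0.0, 0.998, -0.063, -0.002]
contact_force: [-7.8, 2.0, 4.5]
gripper_width: 0.0
```

```bash
python3 look.py 12
```

```text
13.75 [ 0.50671834 -0.16247476  0.03604103] V -0.05652137474757928 0.0032151684731224475 yaw -7.239521431610782 [-7.75563123  2.01115698  4.53858703]
```

View pics/l12.png

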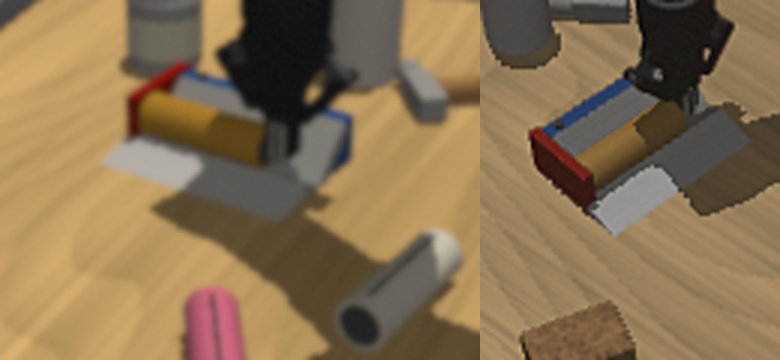

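{"method": "arm_command", "body": {"series": [[0,[1,0,0],0],[0,[2,0,0],0],[0,[2,0,0],0]]}}

```text
t: 14.22
eef_pos: [0.5067, -0.1625, 0.0356]
tool_rot: [-0.0, 0.998, -0.063, -0.004]
contact_force: [-12.4, 2.7, 7.9]
gripper_width: 0.003
```

{"method": "arm_command", "body": {"series": [[0,[-4,0,0],0],[0,[-10,0,0],0],[0,[-25,0,0],0],[0,[-40,0,-10],0],[0,[-60,0,-60],0],[0,[-60,-20,-110],0],[0,[-40,-60,-150],0],[0,[-20,-70,-180],0]]}}

```text
t: 15.22
eef_pos: [0.5001, -0.0885, 0.2191]
tool_rot: [-0.0, 0.998, -0.061, 0.002]
contact_force: [0.3, 0.0, -0.5]
gripper_width: -0.0
```

```bash
python3 look.py 13;  python3 -c "
from h import *
from station import read_camera
cv2.imwrite('pics/w13.png',read_camera('wrist'))
cv2.imwrite('pics/c13.png',read_camera('scene'))"
```

```text
15.225 [ 0.5001144  -0.08845346  0.21914199] V -0.07228719444874922 0.07583888755940077 yaw -7.031797344074388 [ 0.31633506  0.01266362 -0.53498647]
```

View pics/l13.png

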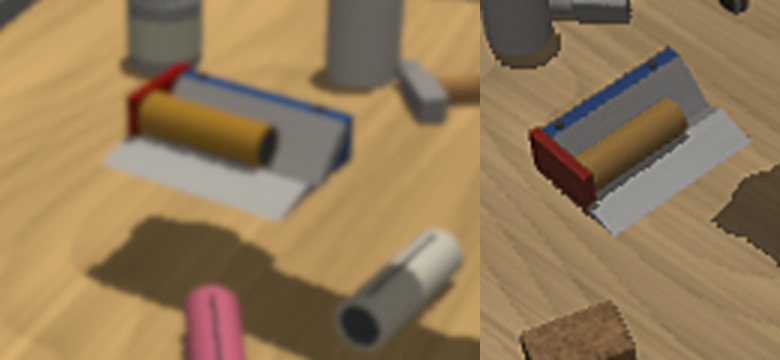

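View pics/c13.png

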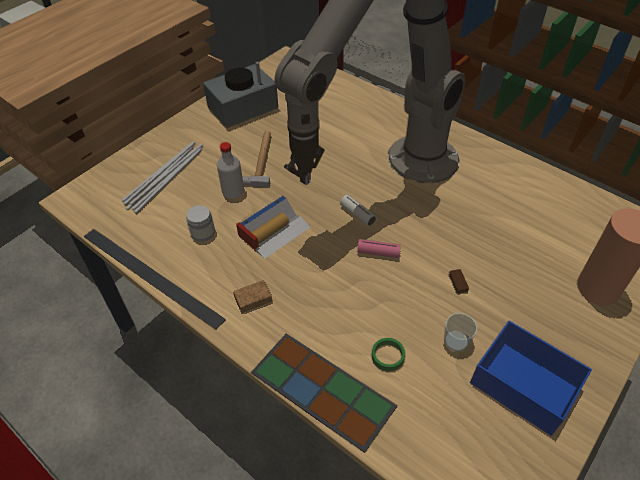

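View pics/w13.png

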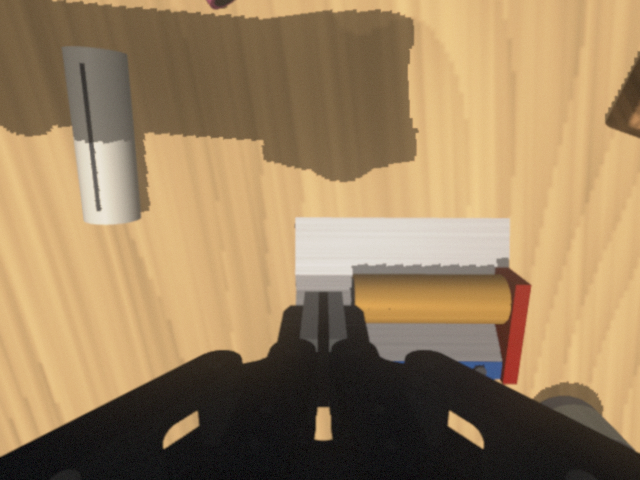

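```bash
python3 - <<'E'
from h import *
O=np.array([.5624,-.1727]);a=np.radians(-7.15);ex=np.array([np.cos(a),np.sin(a)]);ey=np.array([-ex[1],ex[0]])
m=camera_model('wrist')
p=atz(m,(353,275),.040)[:2];print((p-O)@ex,(p-O)@ey)
m=camera_model('side')
p=atz(m,(270+266/3,180+146/3),.027)[:2];print((p-O)@ex,(p-O)@ey)
d=cv2.absdiff(cv2.imread('pics/scene0.png'),cv2.imread('pics/c13.png')).max(2)
for n,(x,y) in dict(bottle=(231,180),jar=(460,332),hammer=(258,182),tape=(388,354),wedge=(459,281),tin=(201,225),cork=(253,296),pink=(379,249)).items(): print(n,d[y-12:y+12,x-12:x+12].mean().round(1))
E
```

```text
-0.04978396141923206 0.028418988723179647
-0.04126118974582486 0.0048327695884786
bottle 2.0
jar 2.8
hammer 14.2
tape 3.0
wedge 2.6
tin 2.6
cork 2.5
pink 35.2
```

```bash
python3 - <<'E'
from h import *
from station import read_camera
O=np.array([.5624,-.1727]);a=np.radians(-7.15);ex=np.array([np.cos(a),np.sin(a)]);ey=np.array([-ex[1],ex[0]])
out=[]
for n,(x0,y0,x1,y1),f in [('wrist',(280,200,540,400),1.5),('side',(300,190,400,270),4),('scene',(225,185,325,265),4)]:
    m=camera_model(n);im=read_camera(n)
    c=O+ex*.018+ey*.0033
    P=proj(m,cyl(c[0],c[1],a,.027))
    big=cv2.resize(im[y0:y1,x0:x1],(390,300),interpolation=cv2.INTER_CUBIC)
    s=np.array([390/(x1-x0),300/(y1-y0)])
    for q in P: 
        u=(q-[x0,y0]+.5)*s; cv2.circle(big,tuple(int(v) for v in u),1,(255,0,255),-1)
    out.append(big)
cv2.imwrite('pics/fin.png',np.vstack([np.hstack(out[:2]),np.hstack([out[2],out[2]*0])]))
E
```

```text
(no output)
```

View pics/fin.png

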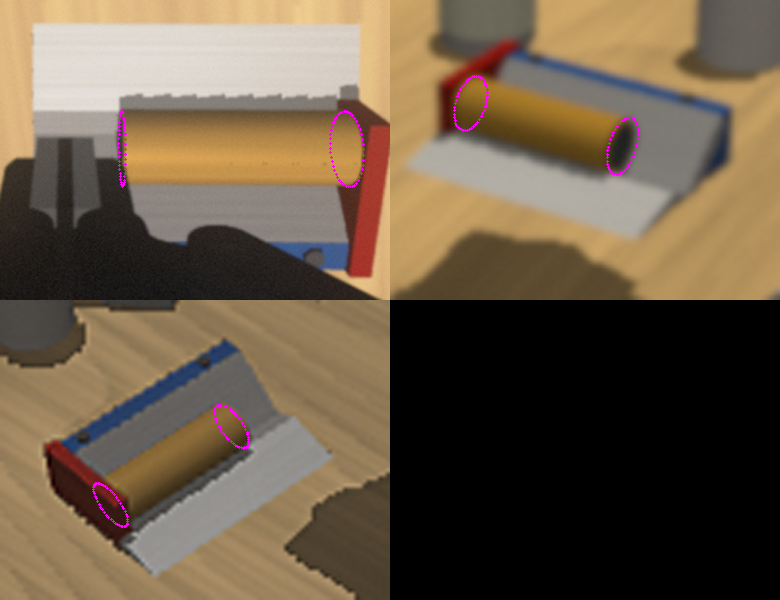

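The model of the tube at the seat overlays the real tube in all three views to within a pixel or two. The tube's end is on the stop.

```bash
python3 -c "
from station import bot
print(bot.hand_in())"
```

```text
the job is handed in; nothing more can be done
None
```

The brass tube is lying in the V with its end against the red stop, and the job is handed in.

**How it went:** I rolled it with two fingertips along the bench, up the ramp and over the crest. Then I pushed it endways with the closed fingers. At the stop the push rose to about 12–15 N with no further movement. I then backed the arm clear, at about 15 s on the clock.

**Last checks:**
- **Seat:** a model of the tube drawn at the seat pose matched all three camera views to a pixel or two.
- **Tube end:** the side camera put its free end at x = −41 mm in the V-rest's frame (−42 mm expected). A quick single-pixel check from the wrist camera disagreed, giving −50 mm. I put that down to a wrong assumed height for the rim point, because the full wrist overlay matched.
- **Bystanders:** before and after pictures showed almost no change at the bottle, jar, tape, wedge, tin and cork block. The patches at the hammer and the pink look-alike did differ. I think that is the arm's shadow or the arm in the way, since both look in the same place by eye. The white look-alike was checked only by eye.

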